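# Close the beeswax mould and throw its draw latch

## Robot

A 6-joint arm with a two-finger parallel gripper is mounted at the origin on a cart in front of the work surface, level with it; the furniture and walls round the work are solid. World frame = base frame: x ahead of the robot, y to its left, z up, the work surface at z = 0. Lengths are in m, angles in degrees, forces in N, time in s.
With the tool pointing down it reaches from about 0.375 to 0.9 m from the base axis. Payload 3.1 kg.
Tool frame: the origin (TCP) lies at the very end of the fingers, on their centre line; the grasp point (between the pads) lies 19 mm behind it; z points along the fingers, y is the line along which they close (so a half turn about z gives the same grasp; the last joint's range is limited). The gripper opens to 87 mm and grips with 3 to 60 N. Pads are 19 mm wide; open, the fingers measure 117 mm over their backs; the gripper's body (75 mm by 190 mm) begins 51 mm behind the grasp point.
Start: joints at [-86.03, 30.224, 82.088, -0, 67.689, -10.227], TCP at [0.153, -0.606, 0.223] pointing down, gripper open.
Joint ranges: [-176.69, 176.69], [-43.24, 126.21], [12.49, 139.97], [-82, 262], [0, 151.66], [-163.58, 163.58]. Speed limits (degrees/s): [159.86, 159.86, 180, 180, 180, 180].

## Interface

Orientations are given as a 3x3 rotation matrix whose columns are the frame's x, y, z axes.
In Python, from rig import bot gives the robot as it stands.
- The arm moves only by the tool move_arm, never from a script. Its argument "increments" is a list of rows, each an object with "xyz": the shift along the tool's x, y, z in mm, a list of three; "roll": the turn about the tool's z in rad; "grip": the opening in per cent of the stroke, from 0 (shut) to 100 (fully open). A call has 1 to 5 rows; each row shifts and turns the commanded pose from where the row before left it, along the tool's axes as they then stand; what a row does not reach is not made up. A row lasts 1/12 s, in which the tool goes at most 41.7 mm and 7.16 degrees, less where a joint would pass 70% of its speed; a pose out of reach is approached as far as the arm can. A call is refused whole if a number of a shift passes 41.7 or a number of a turn 0.125, either way. A call with a gripper value outside its range is refused whole. The fingers move at their own pace and stop on an object; the grip force is fixed at half the most. Time passes only in rows, so rows that do not move let the fingers close. It gives the time, the measured TCP pose, the force, the opening and the grip force at its end, in the units of the state.
- bot.read_state(): the state, without advancing time (a new reading comes with each control period).
- bot.capture(name): name is "scene" or "top" or "wrist"; returns (picture, depth): 400x640x3 uint8, red, green, blue; 400x640 float32, m along the optical axis (not along the pixel's ray), 0 where there is no reading.
- bot.camera_model(name): a dict with "intrinsics" (3x3 intrinsics, pixels), "D" ([k1, k2, p1, p2, k3] as OpenCV has them; the pictures are not rectified), "rvec" (rotation vector, rad) and "tvec" (3), from world to camera coordinates, as OpenCV has them; the wrist camera has in their place "tool_from_camera" (4x4, takes a point from camera to tool coordinates, whose origin is the TCP and whose axes are the flange's). Camera axes: x right, y down, z forward; pixel columns grow to the right and rows downward; lengths in m; the calibration is good to about 2 mm. A picture is of the moment at which its call begins: read the wrist's pose just before it. camera_model takes no time and is no camera call.
- bot.hand_in(): hands the job in; it is judged then, once.
Trained networks look in the newest picture that a camera, given by its name, has taken for a name from the list of things; names that differ only in an ending like _2 or _b are one class to them, and where a whole thing is asked for, a point or a joint stands for the part that bears it (a point fixed in the world has none). Each returns a list of dicts, best first, with "conf" (0 to 1); they miss things now and then, are a little off and sometimes report something else, mostly with a low value. They report only what shows in the picture. A call takes as long as a camera call.
- bot.spot_in(label, camera): "at" ([x, y, z] in m, in the coordinates of the camera as it stood for that picture, good to about 4 mm: the middle of the surface that is visible of it).
- bot.trace(label, camera): "mask" (400x640 bool, what is visible of it).
The state is a dict: "time_s": time; "joint_positions": joint angles; "qvel": joint speeds; "tau": joint torques, N m; "position": TCP position; "tcp_rot": TCP orientation; "force": force on the tool from outside, world axes, zero at the start; "moment": the same for the moment, N m; "opening": opening from 0.0 (shut) to 1.0 (fully open); "grasp_force": force on a finger pad.
Only numpy, scipy, OpenCV 4.12 (cv2) and the standard library are available. Lean on these libraries where they do the work, as an engineer would, in place of code of your own. Each camera call takes 0.05 s, during which the arm holds its last target. There are 200 camera calls.

## Task

Close the hinged aluminium wax mould ready for the next pour: swing the open half shut and press it right home on its tight dowels until the faces meet, lay the latch's claw over the keeper on that half, then swing the red lever over its dead point and press it down into its spring clip until it lies fully home, the claw drawn tight. Work gently and by feel (20 N is plenty anywhere), and leave the things lying round the mould where they are.

Things in the scene. Friction and masses are not known exactly. Their poses are not given: they have to be found in the camera images.
- mould: Two-part wax mould, fixed. Origin on the bench, on the parting plane; x along that plane (away from the robot at yaw 0), y to the fixed half, z up. Board x -82..70, y -70..58, top z 12 mm. Fixed aluminium half x -65..50, y 0..42, z 12..49 mm; the other mirrors it (z 13..49) and turns about an upright pin at x 58, y 0. Round cavity 48 mm wide, 18 deep at x 14. The latch works in the plane x = -42 mm.
- swing_half (a joint): opening angle of the swinging half about its upright pin (rad): 0 shut, faces touching (hard stop); grows as its free end (at the latch, x -65 mm) moves to the mould's -y side. About 2 N at the free end moves it; over the last 0.022 rad tight dowels drag: about 10 N at the free end. It stays where it is left. Starts between 0.15 and 0.38. Let the faces meet slowly.
- swing_side (a point): point on the outer upright face of the swinging half, 10 mm from its free end, 33 mm above the bench (16 mm below its top face): push here toward the fixed half to shut it
- latch_lever (a joint): lever angle (rad): 0 home, level over the fixed half, pointing to the mould's +y; grows as it rises and swings toward the swinging half; pi/2 upright; 2.1 stop. Starts at 1.0 to 1.25; friction 0.03 N m holds it while the claw is slack. With the claw hooked it takes up to 8 N at 50 mm radius, most near 1.0; dead point about 0.1; below 0.06 a spring clip takes 10 N at 50 mm until it meets its rest at 0.
- lever_pivot (a point): lever pivot pin, along the mould's x, at x -42, y 26, z 60 mm of the mould. The claw's pin is carried by the lever 12 mm from this pivot, along the lever toward its free end.
- lever_rest: black rubber rest on the latch base under the lever, 15 x 5 x 4.5 mm, origin at the centre of its underside; the lever lies on it when home, touching 15 mm from the pivot. It yields: 15 N at the lever's end sinks the lever some 0.07 rad past 0, and it springs back. A steel spring clip beside it grips the lever over its last 0.06 rad
- lever_end (a point): on the face of the red lever sleeve (18 mm wide along the mould's x, 6 mm thick) that looks up when the lever is home and toward the swinging half when it is upright; 55 mm out from the pivot and 4 mm off the lever's centre line; the sleeve ends 71 mm from the pivot
- claw_frame (a joint): angle of the claw link against the lever (rad), a free hinge. The claw's slope above level, seen from its pin toward the swinging half, is (this joint - latch_lever): pi/2 upright, 0 level. 2.97 is its stop, where it lies back on the lever's front face, as at the start. The claw is 58 mm long from pin to nose; let go past upright, it falls by its weight.
- claw_head (a point): middle of the steel claw head (25 mm wide along the mould's x, 17 long, 6 thick), 50 mm from the claw pin: may be pinched by its two sides, across the 25 mm. Its -y axis runs from the pin to the nose, its -z axis points to the side with the lip. The head sits on a spring in the claw link (10 N preload, 4.5 N/mm, 12 mm travel) that stretches as the lever goes home.
- claw_lip (a point): middle of the inner (pin-side) face of the claw's lip, 22 mm wide and 4 mm thick under the nose, reaching 6 mm below the head's underside; this point is 54.5 mm from the claw pin along the claw (spring unstretched) and 5.5 mm below the claw's centre line
- keeper_edge (a point): top of the outer (-y) side of the keeper, a rolled steel bar 16 mm long along x, 5 mm thick, its top 7.7 mm above the swinging half's top face; axes of that half. The lip must lie beyond it (-y) and below its top. Screwed in slots: y -23.5 to -26.5 mm of the mould when shut. The lip drops clear beyond the bar with the lever at 1.8 rad or more; coming back it meets the bar at 1.7 to 1.4.
- wax_cake: loose round yellow beeswax cake, 48 mm across, 18 mm high, lying on the bench beside the fixed half; origin at the centre of its underside; a bystander
- thread_spool: loose pale thread spool standing on the bench beside the swinging half, 40 mm across, 60 mm high; origin at the centre of its underside; a bystander
- wallet_brown: loose folded brown leather wallet lying on the bench, 85 x 111 x 20 mm; origin at the centre of its underside; a bystander
- bone_folder: loose cream bone folder lying flat on the bench, 24 x 148 x 8 mm, long along its y; origin at the centre of its underside; a bystander

How it is judged (in metres and radians):
On the way, in this order (a step that is already met when the one before it is completed fails the run):
1. the swinging half is shut against the fixed half (within 0.005 rad) (value of joint swing_half below 0.005 rad), for 0.1 s.
2. with the half shut (within 0.03 rad) and the lever still up (above 0.6 rad), the claw's lip lies beyond and below the top of the keeper bar (value of joint swing_half below 0.03 rad and value of joint latch_lever above 0.6 rad and y of claw_lip in the frame of keeper_edge between -0.012 and 0.003 m and z of claw_lip in the frame of keeper_edge below -0.001 m), for 0.1 s.
At the end, for the whole second after the job is handed in: The lever lies home (within 0.025 rad of its stop), the swinging half is shut (within 0.006 rad), the claw's lip is hooked beyond and below the top of the keeper bar and pulls on it with more than 20 N; everything is at rest (value of joint latch_lever below 0.025 rad and value of joint swing_half below 0.006 rad and y of claw_lip in the frame of keeper_edge between -0.012 and 0.003 m and z of claw_lip in the frame of keeper_edge below -0.001 m and contact force between claw and keeper above 20 N and velocity of joint latch_lever between -0.05 and 0.05 rad/s); the robot touches nothing.
It fails at once if before the claw is hooked, the halves are slammed or pressed together, face on face, with more than 25 N (dowel drag not counted) (not (y of claw_lip in the frame of keeper_edge between -0.012 and 0.003 m and z of claw_lip in the frame of keeper_edge below -0.001 m) and contact force between swing_half_c0 and mould_c1 above 25 N).
It fails at once if with the lever up past 1.5 rad, or the claw not hooked, the claw is jammed on or against the keeper or the swinging half with more than 40 N ((not (y of claw_lip in the frame of keeper_edge between -0.012 and 0.003 m and z of claw_lip in the frame of keeper_edge below -0.001 m) or value of joint latch_lever above 1.5 rad) and contact force between claw and swing_half above 40 N).
It fails at once if the lever is rammed onto its rest with more than 55 N there (about 22 N at the lever's end) (contact force between latch_lever and lever_rest above 55 N).
It fails at once if a bystander (wax cake, thread spool, wallet or bone folder) is shifted by more than 15 mm, or the spool tipped (distance of any of wax_cake, thread_spool, wallet_brown, bone_folder from where it was at the start of the episode above 0.015 m or angle between thread_spool's own z axis and vertical above 0.4 rad).
It also fails if it takes over 72 s, if anything falls off the work surface, if the arm or the gripper's body presses on something with over 40 N, if the wrist force passes 120 N, or if a joint passes its speed limit or range.

## Working session

There is one attempt and no reset: what is moved stays moved. The work goes in short steps, Python scripts to look and compute and a tool call to move; the robot and the scene stay as the last step left them, time stands still between calls to the robot, and variables do not carry over. Pictures are saved under pics/ and viewed, at most 10 in all, crops included, and the job is handed in when it is done.

Besides the shell and the picture viewer there is one more tool, called after "Emit:" by a JSON object that holds its "method" and its "body", one argument or row to a line. move_arm: Moves the arm, as the interface text tells. Its arguments: {"type":"object","properties":{"increments":{"type":"array"}},"required":["increments"]}

```bash
mkdir -p pics
cat > h.py <<'E'
import numpy as np, cv2
from rig import bot
def cam2world(cam):
    m=bot.camera_model(cam)
    if 'rvec' in m:
        R,_=cv2.Rodrigues(np.array(m['rvec'],float)); t=np.array(m['tvec'],float).reshape(3)
        return R.T, -R.T@t
    s=bot.read_state(); T=np.array(m['tool_from_camera']); R=np.array(s['tcp_rot']); p=np.array(s['position'])
    return R@T[:3,:3], R@T[:3,3]+p
def cloud(cam,depth,mask=None):
    m=bot.camera_model(cam);K=np.array(m['intrinsics'],float);D=np.array(m['D'],float)
    R,o=cam2world(cam)
    ok=depth>0
    if mask is not None: ok&=mask
    v,u=np.nonzero(ok)
    if len(u)==0: return np.zeros((0,3)),u,v
    n=cv2.undistortPoints(np.stack([u,v],1).astype(float).reshape(-1,1,2),K,D).reshape(-1,2)
    z=depth[v,u]; P=np.c_[n*z[:,None],z]
    return P@R.T+o,u,v
def project(cam,P):
    m=bot.camera_model(cam);K=np.array(m['intrinsics'],float);D=np.array(m['D'],float)
    R,o=cam2world(cam); Q=(np.atleast_2d(P)-o)@R
    return cv2.projectPoints(Q,np.zeros(3),np.zeros(3),K,D)[0].reshape(-1,2)
def save(n,im): cv2.imwrite('pics/'+n+'.png',im[:,:,::-1])
E
python3 - <<'E'
from h import *
np.set_printoptions(precision=4,suppress=True)
print(bot.read_state())
ims=[]
for c in ['scene','top']:
    im,d=bot.capture(c); save(c+'0',im); print(c,cam2world(c)[1])
    np.save('pics/%s_d.npy'%c,d)
    R,o=cam2world(c)
    for l in ['mould','swing_half','swing_side','latch_lever','lever_end','claw_head','keeper_edge','lever_rest','wax_cake','thread_spool','wallet_brown','bone_folder']:
        r=bot.spot_in(l,c)
        for q in r[:2]: print(c,l,round(q['conf'],2),R@np.array(q['at'])+o)
E
```

```text
{'time_s': 0.0, 'joint_positions': array([-86.0308,  30.2755,  82.1561,  -0.001 ,  67.689 , -10.2273]), 'qvel': array([-0.0013, -0.0374, -0.064 , -0.0515,  0.0024,  0.0201]), 'tau': array([ -0.0001, -44.0046, -17.6592,   0.0632,   0.0584,  -0.0002]), 'position': array([ 0.1533, -0.6052,  0.2216]), 'tcp_rot': array([[ 0.9695,  0.2453, -0.0002],
       [ 0.2453, -0.9695,  0.0021],
       [ 0.0004, -0.0021, -1.    ]]), 'force': array([-0.0952, -0.1619, -0.2136]), 'moment': array([ 0.0424, -0.0226, -0.0229]), 'grasp_force': 0.0, 'opening': 0.9981999883647986}
scene [-0.2059  0.6284  0.6335]
scene mould 0.9 [0.5348 0.01   0.0338]
scene mould 0.32 [0.4583 0.1774 0.0132]
scene swing_half 0.68 [0.6023 0.1171 0.0149]
scene swing_half 0.59 [ 0.5483 -0.0566  0.0419]
scene swing_side 0.57 [ 0.5439 -0.0521  0.0428]
scene latch_lever 0.59 [0.5172 0.0188 0.1063]
scene lever_end 0.54 [0.5187 0.0182 0.1034]
scene claw_head 0.62 [0.521  0.0158 0.1286]
scene wax_cake 0.68 [0.6031 0.1191 0.0158]
scene wax_cake 0.63 [ 0.547  -0.0644  0.05  ]
scene thread_spool 0.59 [ 0.6144 -0.1705  0.0349]
scene wallet_brown 0.61 [0.4605 0.1763 0.0108]
scene bone_folder 0.21 [0.538  0.01   0.0309]
top [ 0.3765 -0.0559  1.0302]
top mould 0.91 [ 0.5593 -0.0257  0.0307]
top swing_half 0.8 [ 0.5696 -0.0582  0.0533]
top swing_half 0.59 [ 0.6178 -0.1714  0.0597]
top latch_lever 0.59 [0.5228 0.0155 0.1183]
top keeper_edge 0.38 [ 0.5437 -0.0644  0.05  ]
top lever_rest 0.62 [ 0.5712 -0.0536  0.0489]
top wax_cake 0.69 [0.6047 0.1076 0.0203]
top wax_cake 0.44 [0.523  0.0091 0.122 ]
top thread_spool 0.73 [ 0.6164 -0.1697  0.0582]
top wallet_brown 0.7 [0.4657 0.1734 0.0096]
top bone_folder 0.85 [ 0.5696 -0.311   0.0094]
```

Run:
```python
from h import *
np.set_printoptions(precision=4,suppress=True)
a=cv2.imread('pics/top0.png'); b=cv2.imread('pics/scene0.png')
def crop(im,c,P,w,h,s):
    u,v=project(c,P)[0].astype(int); x0=max(u-w//2,0);y0=max(v-h//2,0)
    print(c,'origin',x0,y0,s); return cv2.resize(im[y0:y0+h,x0:x0+w],None,fx=s,fy=s,interpolation=cv2.INTER_CUBIC)
A=crop(a,'top',[.55,0,.04],160,120,5); cv2.imwrite('pics/topc.png',A)
B=crop(b,'scene',[.55,0,.04],200,150,4); cv2.imwrite('pics/scenec.png',B)
d=np.load('pics/top_d.npy'); P,u,v=cloud('top',d)
# top plane fixed/swing faces z ~49
for lo,hi in [(.044,.054),(.009,.015)]:
    m=(P[:,2]>lo)&(P[:,2]<hi)&(abs(P[:,0]-.55)<.12)&(abs(P[:,1])<.12)
    im=np.zeros(d.shape,np.uint8); im[v[m],u[m]]=1
    n,L,st,ce=cv2.connectedComponentsWithStats(im)
    for i in range(1,n):
        if st[i,4]>60:
            mm=m.copy(); mm[m]=L[v[m],u[m]]==i
            print(lo,st[i,4],P[mm].mean(0),cv2.minAreaRect((P[mm][:,:2]*1000).astype(np.float32)))
```

```text
top origin 218 137 5
scene origin 208 132 4
0.044 1141 [ 0.5655 -0.029   0.0491] ((567.1177368164062, -17.891990661621094), (127.18075561523438, 116.48484802246094), 22.298770904541016)
0.009 162 [ 0.6155 -0.0726  0.0118] ((602.5552368164062, -76.20711517333984), (93.90856170654297, 22.587602615356445), 16.29050064086914)
0.009 192 [0.6008 0.032  0.0119] ((593.224853515625, 18.415830612182617), (82.93600463867188, 51.68222427368164), 8.749298095703125)
0.009 650 [ 0.5193 -0.0329  0.012 ] ((552.1944580078125, -26.39971160888672), (126.5924072265625, 127.30708312988281), 8.79890251159668)
```

View pics/topc.png

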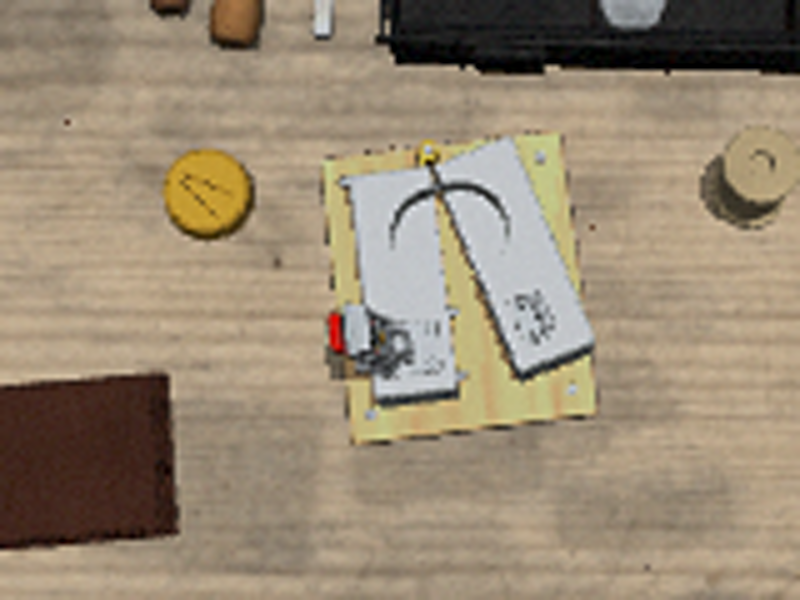

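View pics/scenec.png

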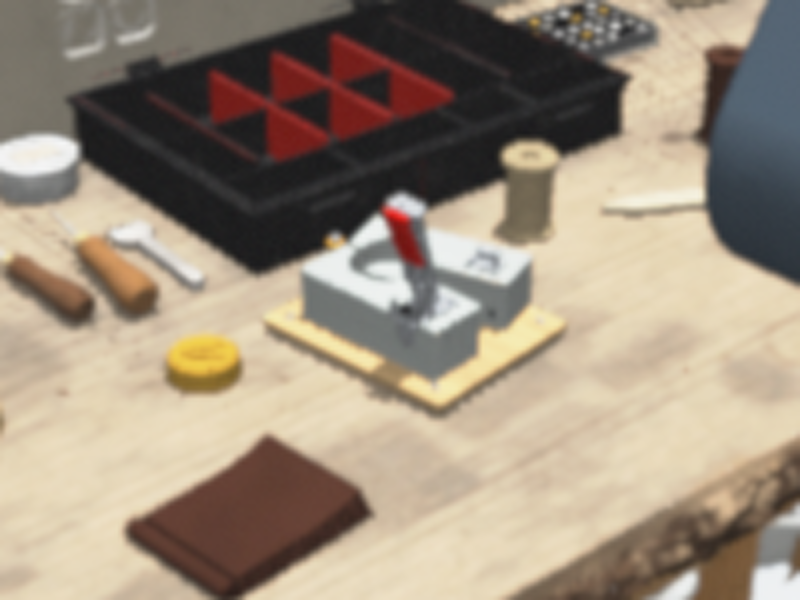

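```bash
cat >> h.py <<'E'
def ray(cam,uv,z):
    m=bot.camera_model(cam);K=np.array(m['intrinsics'],float);D=np.array(m['D'],float);R,o=cam2world(cam)
    n=cv2.undistortPoints(np.array(uv,float).reshape(-1,1,2),K,D).reshape(-1,2)
    d=np.c_[n,np.ones(len(n))]@R.T; z=np.broadcast_to(z,len(n))
    return o+d*((z-o[2])/d[:,2])[:,None]
def fit2(M,W):
    M=np.array(M,float)[:,:2];W=np.array(W)[:,:2];a=M.mean(0);b=W.mean(0)
    A=M-a;B=W-b; th=np.arctan2((A[:,0]*B[:,1]-A[:,1]*B[:,0]).sum(),(A*B).sum())
    R=np.array([[np.cos(th),-np.sin(th)],[np.sin(th),np.cos(th)]]); t=b-R@a
    return th,t,np.linalg.norm(M@R.T+t-W,axis=1)
E
python3 - <<'E'
from h import *
np.set_printoptions(precision=4,suppress=True)
f=lambda c:[(218+x/5,137+y/5) for x,y in c]
W=ray('top',f([(327,160),(563,133),(597,412),(352,443)]),.012)
M=np.array([(70,58),(70,-70),(-82,-70),(-82,58)])/1000
print(W);th,t,r=fit2(M,W);print(th,np.degrees(th),t,r)
S=ray('top',f([(515,138),(593,347),(522,372)]),.049); print('swing top corners',S)
F=ray('top',f([(348,182),(378,397),(457,388)]),.049); print('fixed',F)
Rm=np.array([[np.cos(th),-np.sin(th)],[np.sin(th),np.cos(th)]])
s=(S[:,:2]-t)@Rm; print('mould frame',s,(F[:,:2]-t)@Rm)
v=s[0]-s[1]; print('open',np.arctan2(v[1],v[0]))
d=np.load('pics/top_d.npy'); P,u,v=cloud('top',d)
m=(P[:,0]>.62)&(P[:,0]<.8)&(abs(P[:,1]+.03)<.1)
for x in np.arange(.62,.8,.02):
    k=m&(abs(P[:,0]-x)<.01); print(round(x,2),P[k,2].max() if k.any() else None)
E
```

```text
[[ 0.6285  0.0447  0.012 ]
 [ 0.6464 -0.0788  0.012 ]
 [ 0.4992 -0.0994  0.012 ]
 [ 0.4799  0.0258  0.012 ]]
0.1390388716451886 7.96634053353048 [ 0.5686 -0.0201] [0.0026 0.0016 0.0025 0.0006]
swing top corners [[ 0.6333 -0.0537  0.049 ]
 [ 0.5272 -0.0952  0.049 ]
 [ 0.5137 -0.0602  0.049 ]]
fixed [[ 0.6083  0.03    0.049 ]
 [ 0.4994  0.0109  0.049 ]
 [ 0.5049 -0.0281  0.049 ]]
mould frame [[ 0.0594 -0.0422]
 [-0.0514 -0.0686]
 [-0.0599 -0.0321]] [[ 0.0462  0.0442]
 [-0.0643  0.0403]
 [-0.0642  0.0009]]
open 0.23410020954304128
0.62 0.05253156230395273
0.64 0.6463648630756875
0.66 0.6463844798958609
0.68 0.05815376269507522
0.7 0.05886478219447444
0.72 0.05773672780722594
0.74 0.05765440624523832
0.76 0.05757950161684888
0.78 0.05628726365439518
0.8 0.056328125219469394
```

Emit:
{"method": "move_arm", "body": {
  "increments": [
    {"xyz":[0,0,0],"roll":-0.12,"grip":0},
    {"xyz":[0,0,0],"roll":-0.12,"grip":0},
    {"xyz":[0,0,0],"roll":-0.12,"grip":0},
    {"xyz":[0,0,0],"roll":-0.12,"grip":0},
    {"xyz":[0,0,0],"roll":-0.12,"grip":0}
  ]
}}

```text
time_s: 1.72
position: [0.1533, -0.6059, 0.2226]
tcp_rot: [[0.657, 0.754, 0.0], [0.754, -0.657, -0.0], [0.0, 0.0, -1.0]]
force: [-0.3, -0.3, 0.6]
opening: 0.708
grasp_force: 0.0
```

Emit:
{"method": "move_arm", "body": {
  "increments": [
    {"xyz":[0,0,0],"roll":-0.12,"grip":0},
    {"xyz":[0,0,0],"roll":-0.12,"grip":0},
    {"xyz":[0,0,0],"roll":-0.12,"grip":0},
    {"xyz":[0,0,0],"roll":-0.12,"grip":0},
    {"xyz":[0,0,0],"roll":-0.12,"grip":0}
  ]
}}

```text
time_s: 2.13
position: [0.1533, -0.6059, 0.2225]
tcp_rot: [[0.117, 0.993, 0.0], [0.993, -0.117, 0.0], [0.0, 0.0, -1.0]]
force: [-0.3, -0.7, -0.3]
opening: 0.323
grasp_force: 0.0
```

Emit:
{"method": "move_arm", "body": {
  "increments": [
    {"xyz":[0,0,0],"roll":-0.12,"grip":0},
    {"xyz":[0,0,0],"roll":-0.12,"grip":0},
    {"xyz":[0,0,0],"roll":0,"grip":0}
  ]
}}

```text
time_s: 2.38
position: [0.1533, -0.6059, 0.2226]
tcp_rot: [[-0.119, 0.993, -0.0], [0.993, 0.119, -0.0], [-0.0, -0.0, -1.0]]
force: [0.0, -0.4, -0.1]
opening: 0.093
grasp_force: 0.0
```

Emit:
{"method": "move_arm", "body": {
  "increments": [
    {"xyz":[25,24,0],"roll":-0.02,"grip":0},
    {"xyz":[25,24,0],"roll":0,"grip":0},
    {"xyz":[25,24,0],"roll":0,"grip":0},
    {"xyz":[25,24,0],"roll":0,"grip":0},
    {"xyz":[25,24,0],"roll":0,"grip":0}
  ]
}}

```text
time_s: 2.8
position: [0.2563, -0.4648, 0.2226]
tcp_rot: [[-0.132, 0.991, 0.0], [0.991, 0.132, -0.0], [-0.0, 0.0, -1.0]]
force: [1.1, 0.2, 1.0]
opening: 0.004
grasp_force: 0.0
```

Emit:
{"method": "move_arm", "body": {
  "increments": [
    {"xyz":[25,24,0],"roll":0,"grip":0},
    {"xyz":[25,24,0],"roll":0,"grip":0},
    {"xyz":[25,24,0],"roll":0,"grip":0},
    {"xyz":[25,24,0],"roll":0,"grip":0},
    {"xyz":[25,24,0],"roll":0,"grip":0}
  ]
}}

```text
time_s: 3.22
position: [0.3583, -0.3245, 0.2228]
tcp_rot: [[-0.133, 0.991, 0.0], [0.991, 0.133, -0.0], [-0.001, 0.0, -1.0]]
force: [-0.1, 0.2, 0.7]
opening: 0.007
grasp_force: 0.0
```

Emit:
{"method": "move_arm", "body": {
  "increments": [
    {"xyz":[25,24,0],"roll":0,"grip":0},
    {"xyz":[25,24,0],"roll":0,"grip":0},
    {"xyz":[25,24,0],"roll":0,"grip":0},
    {"xyz":[25,24,0],"roll":0,"grip":0},
    {"xyz":[25,24,0],"roll":0,"grip":0}
  ]
}}

```text
time_s: 3.63
position: [0.4602, -0.1842, 0.2228]
tcp_rot: [[-0.133, 0.991, 0.001], [0.991, 0.133, -0.0], [-0.0, 0.0, -1.0]]
force: [-0.4, -0.3, 0.1]
opening: 0.007
grasp_force: 0.0
```

Emit:
{"method": "move_arm", "body": {
  "increments": [
    {"xyz":[20,20,0],"roll":0,"grip":0},
    {"xyz":[0,0,0],"roll":0,"grip":0},
    {"xyz":[0,0,0],"roll":0,"grip":0}
  ]
}}

```text
time_s: 3.88
position: [0.477, -0.162, 0.2226]
tcp_rot: [[-0.138, 0.99, 0.0], [0.99, 0.138, -0.001], [-0.001, 0.0, -1.0]]
force: [-0.5, -0.6, 0.1]
opening: 0.009
grasp_force: 0.0
```

Run:
```python
from h import *
np.set_printoptions(precision=4,suppress=True)
s=bot.read_state(); print(s['position'],s['tcp_rot'],s['joint_positions'],s['force'],bot.camera_model('wrist')['tool_from_camera'])
im,d=bot.capture('wrist'); save('w1',im); np.save('pics/w1_d.npy',d)
```

```text
[ 0.477  -0.162   0.2226] [[-0.1377  0.9905  0.0001]
 [ 0.9905  0.1377 -0.0005]
 [-0.0005  0.     -1.    ]] [-31.4788  20.9089  99.2377  -0.0256  59.8329 -39.3823] [-0.4972 -0.6497  0.0788] [[ 0.0005 -0.9556 -0.2946  0.0796]
 [ 1.      0.0002  0.001  -0.0006]
 [-0.0009 -0.2946  0.9556 -0.162 ]
 [ 0.      0.      0.      1.    ]]
```

View pics/w1.png

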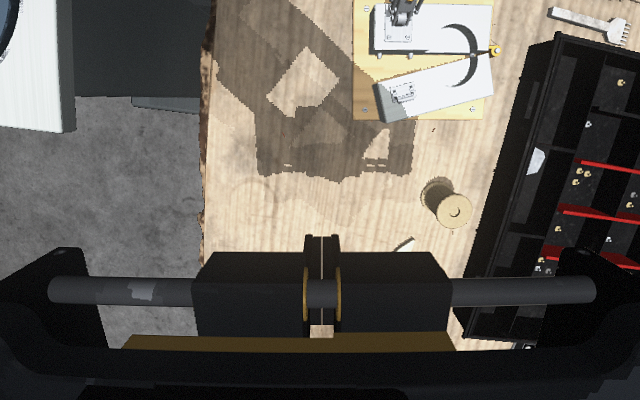

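Emit:
{"method": "move_arm", "body": {
  "increments": [
    {"xyz":[30,30,0],"roll":0,"grip":0},
    {"xyz":[30,30,0],"roll":0,"grip":0},
    {"xyz":[30,30,0],"roll":0,"grip":0},
    {"xyz":[10,10,0],"roll":0,"grip":0},
    {"xyz":[0,0,0],"roll":0,"grip":0}
  ]
}}

```text
time_s: 4.35
position: [0.5618, -0.0512, 0.2225]
tcp_rot: [[-0.138, 0.99, 0.001], [0.99, 0.138, 0.0], [-0.0, 0.001, -1.0]]
force: [0.9, -0.7, 0.1]
opening: 0.005
grasp_force: 0.0
```

Emit:
{"method": "move_arm", "body": {
  "increments": [
    {"xyz":[0,0,0],"roll":0,"grip":0}
  ]
}}

```text
time_s: 4.43
position: [0.5598, -0.0532, 0.2222]
tcp_rot: [[-0.136, 0.991, -0.001], [0.991, 0.136, -0.001], [-0.001, -0.001, -1.0]]
force: [0.4, -1.3, 0.3]
opening: 0.006
grasp_force: 0.0
```

Run:
```python
from h import *
np.set_printoptions(precision=4,suppress=True)
s=bot.read_state(); print(s['position'])
im,d=bot.capture('wrist'); save('w2',im); np.save('pics/w2_d.npy',d)
R,o=cam2world('wrist')
for l in ['swing_side','lever_end','claw_head','keeper_edge','lever_pivot','lever_rest']:
    for q in bot.spot_in(l,'wrist')[:2]: print(l,round(q['conf'],2),R@np.array(q['at'])+o)
M=np.array([.5686,-.0201,.03]); u,v=project('wrist',M)[0].astype(int); print(u,v)
x0=max(u-130,0);y0=max(v-100,0); print(x0,y0)
cv2.imwrite('pics/w2c.png',cv2.resize(im[y0:y0+200,x0:x0+260,::-1],None,fx=3,fy=3,interpolation=cv2.INTER_CUBIC))
P,uu,vv=cloud('wrist',d)
k=(abs(P[:,0]-.57)<.12)&(abs(P[:,1]+.02)<.12); 
h=np.histogram(P[k,2],bins=np.arange(-.004,.14,.002)); print([(round(b,3),c) for c,b in zip(*h) if c>150])
np.save('pics/w2_P.npy',P[k])
```

```text
[ 0.5598 -0.0532  0.2222]
swing_side 0.74 [ 0.5794 -0.0556  0.0448]
lever_end 0.82 [0.5237 0.0152 0.1245]
claw_head 0.86 [0.5274 0.0206 0.125 ]
keeper_edge 0.78 [ 0.5468 -0.0646  0.0501]
lever_pivot 0.7 [ 0.5759 -0.0516  0.0476]
lever_pivot 0.68 [ 0.5654 -0.0197  0.0467]
333 145
203 45
[(np.float64(-0.002), np.int64(10605)), (np.float64(0.0), np.int64(14017)), (np.float64(0.002), np.int64(378)), (np.float64(0.01), np.int64(2123)), (np.float64(0.012), np.int64(2710)), (np.float64(0.014), np.int64(157)), (np.float64(0.016), np.int64(274)), (np.float64(0.018), np.int64(274)), (np.float64(0.03), np.int64(1193)), (np.float64(0.032), np.int64(295)), (np.float64(0.04), np.int64(160)), (np.float64(0.046), np.int64(439)), (np.float64(0.048), np.int64(4549)), (np.float64(0.05), np.int64(1405)), (np.float64(0.052), np.int64(354)), (np.float64(0.054), np.int64(323)), (np.float64(0.126), np.int64(381))]
```

View pics/w2c.png

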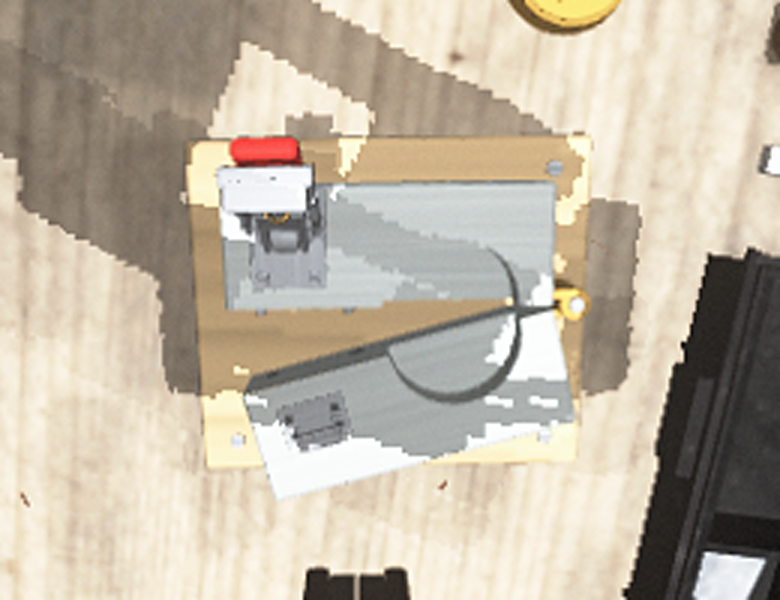

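Run:
```python
from h import *
np.set_printoptions(precision=4,suppress=True)
f=lambda c:[(203+x/3,45+y/3) for x,y in c]
B=ray('wrist',f([(190,140),(591,133),(577,462),(207,467)]),.012)
Mb=np.array([(-82,58),(70,58),(70,-70),(-82,-70)])/1000
F=ray('wrist',f([(554,183),(227,308)]),.049); Mf=np.array([(50,42),(-65,0)])/1000
pin=ray('wrist',f([(575,303)]),.052);Mp=np.array([[.058,0]])
print(fit2(Mb,B)); th,t,r=fit2(np.r_[Mb,Mf,Mp],np.r_[B,F,pin]); print(th,t,r)
th,t,r2=fit2(np.r_[Mf,Mp],np.r_[F,pin]);print(th,t,r2)
Rm=np.array([[np.cos(th),-np.sin(th)],[np.sin(th),np.cos(th)]])
S=ray('wrist',f([(247,392),(278,497),(573,421)]),.049);s=(S[:,:2]-t)@Rm;print(s)
rel=s-[.058,0]; nom=np.array([(-.123,0),(-.123,-.042),(-.008,-.042)])
print('open',[np.angle(complex(*a)/complex(*b)) for a,b in zip(rel,nom)])
P=np.load('pics/w2_P.npy'); q=P.copy(); q[:,:2]=(P[:,:2]-t)@Rm
k=(q[:,2]>.095); print('lever/claw pts',q[k].mean(0), q[k].min(0),q[k].max(0))
k=(q[:,2]>.122); print('top',q[k].mean(0), q[k].min(0),q[k].max(0))
T=ray('wrist',f([(220,172),(312,168),(310,210),(222,212)]),.126);print('claw plate',(T[:,:2]-t)@Rm)
T=ray('wrist',f([(232,140),(300,140),(232,160),(300,160)]),.122);print('red',(T[:,:2]-t)@Rm)
tcp=bot.read_state()['position']; print('tcp mould',(tcp[:2]-t)@Rm)
```

```text
(np.float64(0.15121789324193669), array([ 0.5748, -0.0175]), array([0.0015, 0.0014, 0.0005, 0.0005]))
0.15193338013265983 [ 0.5743 -0.0177] [0.0021 0.0009 0.0001 0.001  0.0019 0.0006 0.0013]
0.15176744310750104 [ 0.5737 -0.018 ] [0.0013 0.0013 0.0008]
[[-0.0581 -0.0299]
 [-0.0486 -0.0699]
 [ 0.0595 -0.0425]]
open [np.float64(0.2519394084077875), np.float64(0.25151926488776377), np.float64(0.22432911799658867)]
lever/claw pts [-0.0202 -0.0065  0.3172] [-0.106  -0.0449  0.0951] [0.0685 0.0554 0.3395]
top [-0.0202 -0.0065  0.3174] [-0.106  -0.0449  0.1221] [0.0685 0.0554 0.3395]
claw plate [[-0.0533  0.0464]
 [-0.0293  0.047 ]
 [-0.0301  0.0363]
 [-0.0533  0.0363]]
red [[-0.0502  0.0545]
 [-0.0324  0.0541]
 [-0.0505  0.0494]
 [-0.0326  0.0491]]
tcp mould [-0.019  -0.0328]
```

Emit:
{"method": "move_arm", "body": {
  "increments": [
    {"xyz":[-31,-10,0],"roll":-0.015,"grip":0},
    {"xyz":[-31,-11,0],"roll":0,"grip":0},
    {"xyz":[0,0,35],"roll":0,"grip":0},
    {"xyz":[0,0,35],"roll":0,"grip":0},
    {"xyz":[0,0,35],"roll":0,"grip":0}
  ]
}}

```text
time_s: 5.2
position: [0.5489, -0.1182, 0.1174]
tcp_rot: [[-0.149, 0.989, 0.003], [0.989, 0.149, -0.001], [-0.002, 0.003, -1.0]]
force: [0.5, 0.5, -0.3]
opening: 0.002
grasp_force: 0.0
```

Emit:
{"method": "move_arm", "body": {
  "increments": [
    {"xyz":[0,0,35],"roll":0,"grip":0},
    {"xyz":[0,0,35],"roll":0,"grip":0},
    {"xyz":[0,0,15],"roll":0,"grip":0},
    {"xyz":[4,0,0],"roll":0,"grip":0},
    {"xyz":[4,0,0],"roll":0,"grip":0}
  ]
}}

```text
time_s: 5.62
position: [0.5469, -0.1088, 0.032]
tcp_rot: [[-0.15, 0.989, -0.002], [0.989, 0.15, 0.001], [0.001, -0.001, -1.0]]
force: [0.5, 0.2, 0.7]
opening: 0.006
grasp_force: 0.0
```

Emit:
{"method": "move_arm", "body": {
  "increments": [
    {"xyz":[3,0,0],"roll":0,"grip":0},
    {"xyz":[3,0,0],"roll":0,"grip":0},
    {"xyz":[3,-1,0],"roll":0,"grip":0}
  ]
}}

```text
time_s: 5.87
position: [0.5463, -0.1009, 0.0343]
tcp_rot: [[-0.153, 0.988, 0.004], [0.988, 0.153, -0.003], [-0.004, 0.003, -1.0]]
force: [-1.1, -4.8, -0.1]
opening: 0.01
grasp_force: 1.8
```

```bash
cat >> h.py <<'E'
TH=.152;T0=np.array([.5743,-.0177]);RM=np.array([[np.cos(TH),-np.sin(TH)],[np.sin(TH),np.cos(TH)]])
def mould(p):
    p=np.atleast_2d(p).astype(float).copy(); p[:,:2]=(p[:,:2]-T0)@RM; return p
def st():
    s=bot.read_state(); f=s['force'].copy(); f[:2]=RM.T@f[:2]
    R=s['tcp_rot']; print('t',round(s['time_s'],2),'mm',(mould(s['position'])[0]*1e3).round(1),'F',f.round(1),'yaw',round(np.arctan2(R[1,1],R[0,1]),4),'op',round(s['opening'],3),'g',round(s['grasp_force'],1))
E
python3 -c "
from h import *;st()"
```

```text
t 5.87 mm [-40.2 -78.   34.3] F [-1.8 -4.6 -0.1] yaw 0.1537 op 0.01 g 1.8
```

Emit:
{"method": "move_arm", "body": {
  "increments": [
    {"xyz":[3,-2,0],"roll":0,"grip":0},
    {"xyz":[3,-2,0],"roll":0,"grip":0},
    {"xyz":[3,-2,0],"roll":0,"grip":0},
    {"xyz":[3,-2,0],"roll":0,"grip":0},
    {"xyz":[3,-2,0],"roll":0,"grip":0}
  ]
}}

```text
time_s: 6.28
position: [0.5333, -0.0864, 0.0329]
tcp_rot: [[-0.151, 0.989, 0.002], [0.989, 0.151, -0.0], [-0.0, 0.002, -1.0]]
force: [1.2, -1.5, -0.4]
opening: 0.008
grasp_force: 0.9
```

Emit:
{"method": "move_arm", "body": {
  "increments": [
    {"xyz":[2,-2,0],"roll":0,"grip":0},
    {"xyz":[2,-2,0],"roll":0,"grip":0},
    {"xyz":[1,0,0],"roll":0,"grip":0},
    {"xyz":[0,0,0],"roll":0,"grip":0}
  ]
}}

```text
time_s: 6.62
position: [0.5271, -0.0817, 0.0323]
tcp_rot: [[-0.152, 0.988, -0.002], [0.988, 0.152, 0.001], [0.001, -0.002, -1.0]]
force: [-0.9, -0.6, 1.0]
opening: 0.003
grasp_force: 0.2
```

```bash
python3 -c "
from h import *;st()"
```

```text
t 6.62 mm [-56.4 -56.1  32.3] F [-1.  -0.4  1. ] yaw 0.1522 op 0.003 g 0.2
```

Emit:
{"method": "move_arm", "body": {
  "increments": [
    {"xyz":[1,0,0],"roll":0,"grip":0},
    {"xyz":[1,0,0],"roll":0,"grip":0},
    {"xyz":[0.5,0,0],"roll":0,"grip":0},
    {"xyz":[0,0,0],"roll":0,"grip":0}
  ]
}}

```text
time_s: 6.95
position: [0.527, -0.0797, 0.0323]
tcp_rot: [[-0.151, 0.988, -0.001], [0.988, 0.151, 0.0], [0.001, -0.001, -1.0]]
force: [-0.4, -1.3, -0.6]
opening: 0.005
grasp_force: 1.0
```

Emit:
{"method": "move_arm", "body": {
  "increments": [
    {"xyz":[0.5,0,0],"roll":0,"grip":0},
    {"xyz":[0.5,0,0],"roll":0,"grip":0},
    {"xyz":[0,0,0],"roll":0,"grip":0}
  ]
}}

```text
time_s: 7.2
position: [0.5271, -0.0794, 0.0323]
tcp_rot: [[-0.152, 0.988, -0.001], [0.988, 0.152, -0.001], [-0.001, -0.001, -1.0]]
force: [-2.5, -5.1, -1.8]
opening: 0.006
grasp_force: 2.6
```

```bash
python3 -c "
from h import *;st()"
```

```text
t 7.2 mm [-56.  -53.9  32.3] F [-3.3 -4.7 -1.8] yaw 0.153 op 0.006 g 2.6
```

Emit:
{"method": "move_arm", "body": {
  "increments": [
    {"xyz":[0.5,0,0],"roll":0,"grip":0},
    {"xyz":[0.5,0,0],"roll":0,"grip":0},
    {"xyz":[0,0,0],"roll":0,"grip":0}
  ]
}}

```text
time_s: 7.45
position: [0.5271, -0.0792, 0.0324]
tcp_rot: [[-0.153, 0.988, -0.001], [0.988, 0.153, -0.002], [-0.002, -0.001, -1.0]]
force: [-3.0, -8.3, -1.0]
opening: 0.005
grasp_force: 3.9
```

Emit:
{"method": "move_arm", "body": {
  "increments": [
    {"xyz":[0.5,0,0],"roll":0,"grip":0},
    {"xyz":[0.5,0,0],"roll":0,"grip":0},
    {"xyz":[0,0,0],"roll":0,"grip":0}
  ]
}}

```text
time_s: 7.7
position: [0.5271, -0.079, 0.0324]
tcp_rot: [[-0.154, 0.988, -0.001], [0.988, 0.154, -0.003], [-0.003, -0.001, -1.0]]
force: [-4.5, -11.2, -1.2]
opening: 0.006
grasp_force: 5.1
```

```bash
python3 -c "
from h import *;st()"
```

```text
t 7.7 mm [-56.  -53.4  32.4] F [ -6.1 -10.4  -1.2] yaw 0.1545 op 0.006 g 5.1
```

Emit:
{"method": "move_arm", "body": {
  "increments": [
    {"xyz":[0.5,0.5,0],"roll":0,"grip":0},
    {"xyz":[0.5,0.5,0],"roll":0,"grip":0},
    {"xyz":[0,0,0],"roll":0,"grip":0}
  ]
}}

```text
time_s: 7.95
position: [0.5266, -0.0782, 0.0324]
tcp_rot: [[-0.154, 0.988, -0.003], [0.988, 0.154, -0.003], [-0.003, -0.004, -1.0]]
force: [-7.2, -12.9, 0.7]
opening: 0.004
grasp_force: 6.1
```

Emit:
{"method": "move_arm", "body": {
  "increments": [
    {"xyz":[0.5,0,0],"roll":0,"grip":0},
    {"xyz":[0,0,0],"roll":0,"grip":0}
  ]
}}

```text
time_s: 8.12
position: [0.5265, -0.0778, 0.0324]
tcp_rot: [[-0.154, 0.988, -0.003], [0.988, 0.154, -0.003], [-0.003, -0.004, -1.0]]
force: [-7.3, -13.6, 1.1]
opening: 0.008
grasp_force: 6.3
```

```bash
python3 -c "
from h import *;st()"
```

```text
t 8.12 mm [-56.4 -52.2  32.4] F [ -9.3 -12.4   1.1] yaw 0.155 op 0.008 g 6.3
```

Emit:
{"method": "move_arm", "body": {
  "increments": [
    {"xyz":[0.5,-1,0],"roll":0,"grip":0},
    {"xyz":[0.5,-1,0],"roll":0,"grip":0},
    {"xyz":[0,0,0],"roll":0,"grip":0}
  ]
}}

```text
time_s: 8.37
position: [0.5261, -0.0772, 0.0324]
tcp_rot: [[-0.153, 0.988, 0.0], [0.988, 0.153, -0.004], [-0.004, -0.0, -1.0]]
force: [-4.2, -12.1, -2.3]
opening: 0.005
grasp_force: 5.7
```

Emit:
{"method": "move_arm", "body": {
  "increments": [
    {"xyz":[0.5,0,0],"roll":0,"grip":0},
    {"xyz":[0,0,0],"roll":0,"grip":0}
  ]
}}

```text
time_s: 8.53
position: [0.5261, -0.0771, 0.0324]
tcp_rot: [[-0.154, 0.988, 0.0], [0.988, 0.154, -0.004], [-0.004, -0.0, -1.0]]
force: [-3.4, -15.1, -1.4]
opening: 0.005
grasp_force: 6.6
```

```bash
python3 -c "
from h import *;st()"
```

```text
t 8.53 mm [-56.7 -51.4  32.4] F [ -5.7 -14.4  -1.4] yaw 0.1543 op 0.005 g 6.6
```

Emit:
{"method": "move_arm", "body": {
  "increments": [
    {"xyz":[0.5,0,0],"roll":0,"grip":0},
    {"xyz":[0.5,0,0],"roll":0,"grip":0},
    {"xyz":[0,0,0],"roll":0,"grip":0}
  ]
}}

```text
time_s: 8.78
position: [0.5261, -0.077, 0.0325]
tcp_rot: [[-0.154, 0.988, 0.001], [0.988, 0.154, -0.006], [-0.006, -0.0, -1.0]]
force: [-4.4, -18.3, -2.0]
opening: 0.007
grasp_force: 8.2
```

```bash
python3 -c "
from h import *;st()"
```

```text
t 8.78 mm [-56.6 -51.4  32.5] F [ -7.1 -17.4  -2. ] yaw 0.1551 op 0.007 g 8.2
```

Emit:
{"method": "move_arm", "body": {
  "increments": [
    {"xyz":[-6,0,0],"roll":0,"grip":0},
    {"xyz":[-6,0,0],"roll":0,"grip":0},
    {"xyz":[0,0,-35],"roll":0,"grip":0},
    {"xyz":[0,0,-35],"roll":0,"grip":0},
    {"xyz":[0,0,-40],"roll":0,"grip":40}
  ]
}}

```text
time_s: 9.2
position: [0.5266, -0.084, 0.1422]
tcp_rot: [[-0.151, 0.989, -0.004], [0.989, 0.151, 0.003], [0.003, -0.003, -1.0]]
force: [0.5, 0.2, -0.3]
opening: 0.029
grasp_force: 0.0
```

Emit:
{"method": "move_arm", "body": {
  "increments": [
    {"xyz":[0,0,-40],"roll":0,"grip":52},
    {"xyz":[25,5,0],"roll":0,"grip":52},
    {"xyz":[25,5,0],"roll":0,"grip":52},
    {"xyz":[20,5,0],"roll":0,"grip":52},
    {"xyz":[15,0,0],"roll":0,"grip":52}
  ]
}}

```text
time_s: 9.62
position: [0.5302, 0.0037, 0.1832]
tcp_rot: [[-0.152, 0.988, 0.002], [0.988, 0.152, 0.002], [0.001, 0.002, -1.0]]
force: [0.1, 0.9, -0.4]
opening: 0.37
grasp_force: 0.0
```

Emit:
{"method": "move_arm", "body": {
  "increments": [
    {"xyz":[10,0,0],"roll":0,"grip":52},
    {"xyz":[0,0,0],"roll":0,"grip":52},
    {"xyz":[0,0,0],"roll":0,"grip":52}
  ]
}}

```text
time_s: 9.87
position: [0.5279, 0.0117, 0.1825]
tcp_rot: [[-0.153, 0.988, 0.0], [0.988, 0.153, 0.0], [0.0, 0.0, -1.0]]
force: [-0.8, 0.9, -0.2]
opening: 0.504
grasp_force: 0.0
```

Run:
```python
from h import *
st()
im,d=bot.capture('wrist'); np.save('pics/w3_d.npy',d);R,o=cam2world('wrist')
for l in ['lever_end','claw_head','keeper_edge']:
    for q in bot.spot_in(l,'wrist')[:2]: print(l,round(q['conf'],2),mould(R@np.array(q['at'])+o).round(4))
    t=bot.trace(l,'wrist')
    if t:
        P,u,v=cloud('wrist',d,t[0]['mask']); P=mould(P)*1e3
        if len(P): print(l,t[0]['conf'],np.percentile(P,[3,50,97],axis=0).round(1).tolist(),u.min(),u.max(),v.min(),v.max())
st()
save('w3',im)
```

```text
t 9.87 mm [-41.4  36.1 182.5] F [-0.7  1.1 -0.2] yaw 0.1532 op 0.504 g 0.0
lever_end 0.84 [[-0.043   0.0485  0.1281]]
lever_end 0.95 [[-54.1, 35.8, 55.6], [-42.7, 44.1, 126.4], [-31.9, 53.9, 128.3]] 303 337 186 214
claw_head 0.65 [[-0.0421  0.0434  0.1235]]
claw_head 0.62 [[-0.0136  0.0168  0.0448]]
claw_head 0.86 [[-53.6, 36.2, 115.1], [-42.8, 42.2, 126.9], [-32.0, 46.7, 128.4]] 303 337 198 214
keeper_edge 0.7 [[-0.0389 -0.0157  0.05  ]]
keeper_edge 0.36 [[-0.0074 -0.0166  0.0454]]
keeper_edge 0.62 [[-53.3, -24.2, 49.4], [-42.2, -17.4, 51.0], [-32.2, -9.5, 56.5]] 309 332 231 248
t 10.22 mm [-41.4  35.  182.5] F [ 0.2  0.2 -0.2] yaw 0.1509 op 0.522 g 0.0
```

View pics/w3.png

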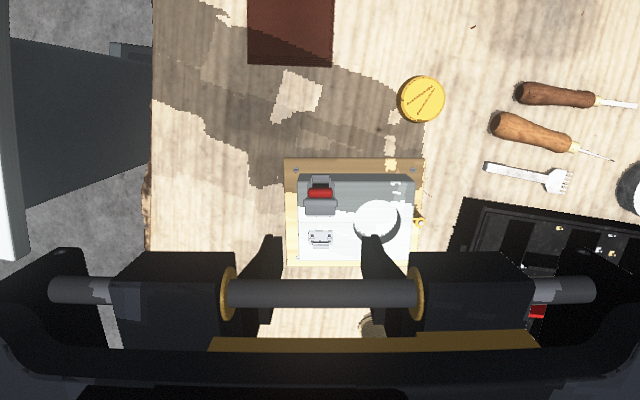

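Emit:
{"method": "move_arm", "body": {
  "increments": [
    {"xyz":[2.5,-1,0],"roll":0,"grip":52},
    {"xyz":[0,0,30],"roll":0,"grip":52},
    {"xyz":[0,0,22],"roll":0,"grip":52},
    {"xyz":[0,0,13],"roll":0,"grip":52},
    {"xyz":[0,0,0],"roll":0,"grip":52}
  ]
}}

```text
time_s: 10.63
position: [0.5243, 0.0139, 0.115]
tcp_rot: [[-0.151, 0.989, -0.006], [0.989, 0.151, 0.001], [0.002, -0.006, -1.0]]
force: [0.1, 0.3, -0.0]
opening: 0.518
grasp_force: 0.0
```

Emit:
{"method": "move_arm", "body": {
  "increments": [
    {"xyz":[0,0,0],"roll":0,"grip":36},
    {"xyz":[0,0,0],"roll":0,"grip":30},
    {"xyz":[0,0,0],"roll":0,"grip":25},
    {"xyz":[0,0,0],"roll":0,"grip":20},
    {"xyz":[0,0,0],"roll":0,"grip":20}
  ]
}}

```text
time_s: 11.05
position: [0.5267, 0.0137, 0.1186]
tcp_rot: [[-0.151, 0.988, 0.001], [0.988, 0.151, -0.0], [-0.0, 0.001, -1.0]]
force: [-1.2, -0.3, 3.7]
opening: 0.27
grasp_force: 30.0
```

```bash
python3 -c "
from h import *;st()
im,d=bot.capture('scene')
u,v=project('scene',[.535,.015,.1])[0].astype(int)
cv2.imwrite('pics/s4.png',cv2.resize(im[v-50:v+50,u-65:u+65,::-1],None,fx=5,fy=5,interpolation=cv2.INTER_CUBIC))"
```

```text
t 11.05 mm [-42.3  38.2 118.6] F [-1.2 -0.1  3.7] yaw 0.1521 op 0.27 g 30.0
```

View pics/s4.png

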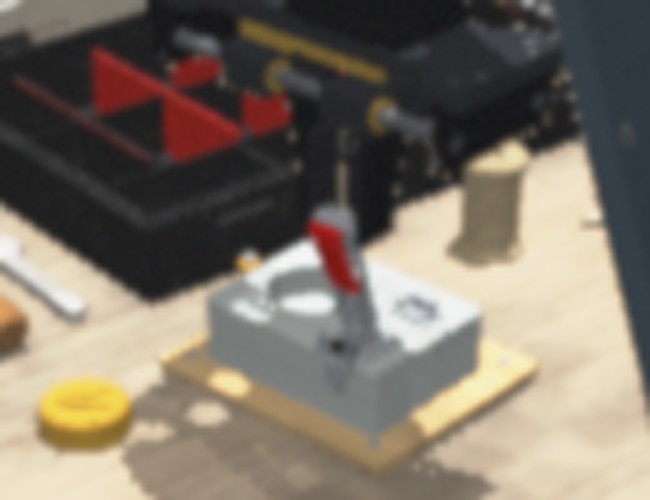

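Emit:
{"method": "move_arm", "body": {
  "increments": [
    {"xyz":[-5.5,0,0],"roll":0,"grip":20},
    {"xyz":[-6,0,-0.5],"roll":0,"grip":20},
    {"xyz":[-6.5,0,0.7],"roll":0,"grip":20},
    {"xyz":[-6.5,0,1.5],"roll":0,"grip":20},
    {"xyz":[0,0,0],"roll":0,"grip":20}
  ]
}}

```text
time_s: 11.52
position: [0.5305, -0.0114, 0.1168]
tcp_rot: [[-0.151, 0.989, 0.001], [0.989, 0.151, -0.0], [-0.0, 0.001, -1.0]]
force: [-2.0, 0.5, 6.6]
opening: 0.272
grasp_force: 30.0
```

```bash
python3 -c "
from h import *;st()"
```

```text
t 11.52 mm [-42.3  12.9 116.8] F [-1.9  0.8  6.6] yaw 0.1513 op 0.272 g 30.0
```

Emit:
{"method": "move_arm", "body": {
  "increments": [
    {"xyz":[-6.2,0,0.8],"roll":0,"grip":20},
    {"xyz":[-6.2,0,2.0],"roll":0,"grip":20},
    {"xyz":[-5.6,0,3.3],"roll":0,"grip":20},
    {"xyz":[-5.4,0,4],"roll":0,"grip":20},
    {"xyz":[0,0,0],"roll":0,"grip":20}
  ]
}}

```text
time_s: 11.93
position: [0.534, -0.035, 0.1049]
tcp_rot: [[-0.151, 0.989, -0.0], [0.989, 0.151, -0.0], [-0.0, -0.0, -1.0]]
force: [-0.5, 1.8, 1.5]
opening: 0.266
grasp_force: 30.0
```

```bash
python3 -c "
from h import *;st()"
```

```text
t 11.93 mm [-42.4 -11.  104.9] F [-0.2  1.9  1.5] yaw 0.1511 op 0.266 g 30.0
```

Emit:
{"method": "move_arm", "body": {
  "increments": [
    {"xyz":[-4.7,0,4.8],"roll":0,"grip":20},
    {"xyz":[-4.3,0,5.3],"roll":0,"grip":20},
    {"xyz":[-3.5,0,5.8],"roll":0,"grip":20},
    {"xyz":[-3,0,6.1],"roll":0,"grip":20},
    {"xyz":[0,0,0],"roll":0,"grip":20}
  ]
}}

```text
time_s: 12.35
position: [0.5363, -0.0499, 0.0825]
tcp_rot: [[-0.151, 0.989, -0.0], [0.989, 0.151, -0.0], [-0.0, -0.0, -1.0]]
force: [-0.9, -1.4, 2.3]
opening: 0.267
grasp_force: 30.0
```

```bash
python3 -c "
from h import *;st()"
```

```text
t 12.35 mm [-42.5 -26.1  82.5] F [-1.1 -1.2  2.3] yaw 0.1514 op 0.267 g 30.0
```

Emit:
{"method": "move_arm", "body": {
  "increments": [
    {"xyz":[-2,0,5],"roll":0,"grip":20},
    {"xyz":[-1.5,0,5],"roll":0,"grip":20},
    {"xyz":[-0.5,0,0],"roll":0,"grip":20},
    {"xyz":[0,0,0],"roll":0,"grip":20}
  ]
}}

```text
time_s: 12.68
position: [0.5366, -0.0526, 0.0733]
tcp_rot: [[-0.151, 0.989, -0.001], [0.989, 0.151, 0.001], [0.001, -0.001, -1.0]]
force: [-0.4, 1.7, 0.6]
opening: 0.266
grasp_force: 30.0
```

```bash
python3 -c "
from h import *;st()
im,d=bot.capture('scene');R,o=cam2world('scene')
t=bot.trace('lever_end','scene')
P,u,v=cloud('scene',d,t[0]['mask']); P=mould(P)*1e3; print(t[0]['conf'],len(P),np.percentile(P,[3,50,97],axis=0).round(1).tolist())
u,v=project('scene',[.535,-.01,.08])[0].astype(int)
cv2.imwrite('pics/s5.png',cv2.resize(im[v-50:v+50,u-65:u+65,::-1],None,fx=5,fy=5,interpolation=cv2.INTER_CUBIC))"
```

```text
t 12.68 mm [-42.6 -28.8  73.3] F [-0.2  1.8  0.6] yaw 0.1517 op 0.266 g 30.0
0.83 270 [[-55.9, -31.2, 47.1], [-44.2, 21.4, 78.8], [4.5, 55.3, 122.8]]
```

View pics/s5.png

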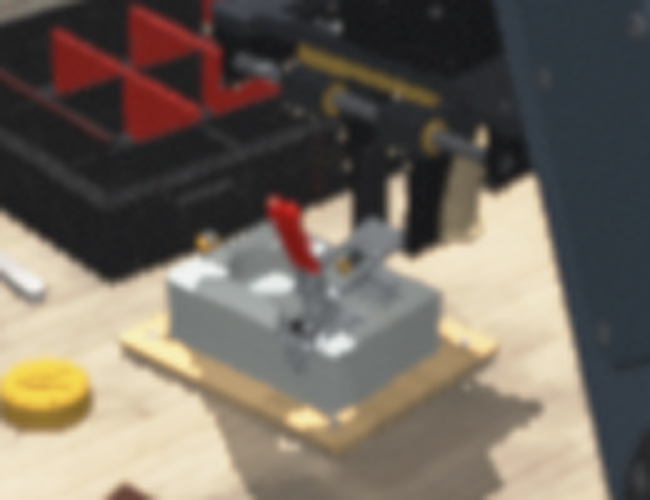

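```bash
python3 -c "
from h import *
im,d=bot.capture('scene')
a=im.astype(int); red=(a[:,:,0]>130)&(a[:,:,1]<60)&(a[:,:,2]<60)
P,u,v=cloud('scene',d,red); P=mould(P)*1e3
k=(abs(P[:,0]+42)<18)&(P[:,2]>70)&(P[:,2]<150)&(abs(P[:,1]-20)<60);P=P[k];u=u[k];v=v[k];print(k.sum(),u.min(),u.max(),v.min(),v.max())
for z in range(75,140,6):
    q=P[abs(P[:,2]-z)<3]
    if len(q): print(z,len(q),np.median(q,axis=0).round(1))
for L in [1.3,1.5,1.7,1.9,2.1]:
    M=np.array([[-.042,.026+r*np.cos(L),.06+r*np.sin(L)] for r in (.03,.07)]); W=M.copy(); W[:,:2]=M[:,:2]@RM.T+T0
    print(L,project('scene',W).round(1).tolist())
"
```

```text
29 304 312 185 197
93 2 [-51.9  43.8  93.2]
99 1 [-50.2  45.4  97.3]
111 2 [-51.6  50.7 109.5]
117 9 [-44.3  54.  117.1]
123 15 [-45.   54.8 123.5]
1.3 [[311.6, 195.2], [308.7, 182.5]]
1.5 [[313.2, 193.9], [312.6, 179.6]]
1.7 [[314.8, 193.1], [316.4, 177.8]]
1.9 [[316.4, 192.7], [320.1, 177.0]]
2.1 [[317.8, 192.8], [323.5, 177.4]]
```

```bash
python3 -c "
from h import *
st()
for c in ('wrist','top','scene'):
    im,d=bot.capture(c)
    a=im.astype(int); red=(a[:,:,0]>120)&(a[:,:,1]<70)&(a[:,:,2]<70)
    P,u,v=cloud(c,d,red); P=mould(P)*1e3
    k=(abs(P[:,0]+42)<18)&(P[:,2]>70)&(P[:,2]<150)&(abs(P[:,1]-20)<70);P=P[k];u=u[k];v=v[k];print(c,k.sum())
    if k.sum(): print(u.min(),u.max(),v.min(),v.max(),np.percentile(P,[5,50,95],axis=0).round(1).tolist())
    for L in [.9,1.0,1.1,1.2,1.3,1.5,1.7,1.9]:
        M=np.array([[x/1e3,.026+r*np.cos(L)-o*np.sin(L),.06+r*np.sin(L)+o*np.cos(L)] for r in (.03,.071) for o in (-.003,.003) for x in (-51,-33)]); W=M.copy(); W[:,:2]=M[:,:2]@RM.T+T0
        p=project(c,W); print(L,p.min(0).round(),p.max(0).round())
    if c=='wrist':
        for l in ['claw_head','lever_end']:
            t=bot.trace(l,'wrist')
            if t:
                P,u,v=cloud('wrist',d,t[0]['mask']); P=mould(P)*1e3; print(l,t[0]['conf'],len(P),u.min(),u.max(),v.min(),v.max(),np.percentile(P,[5,50,95],axis=0).round(1).tolist())
        cv2.imwrite('pics/w6.png',cv2.resize(im[140:290,220:420,::-1],None,fx=4,fy=4,interpolation=cv2.INTER_CUBIC))
"
```

```text
t 12.83 mm [-42.5 -28.7  73.8] F [0.7 3.1 1. ] yaw 0.1522 op 0.268 g 30.0
wrist 1063
295 347 88 135 [[-51.3, 43.0, 105.3], [-44.9, 51.8, 125.5], [-35.7, 54.7, 126.8]]
0.9 [298.  38.] [351. 120.]
1.0 [298.  53.] [352. 126.]
1.1 [298.  70.] [352. 133.]
1.2 [297.  90.] [352. 139.]
1.3 [297. 110.] [352. 146.]
1.5 [298. 146.] [352. 172.]
1.7 [298. 159.] [351. 211.]
1.9 [300. 171.] [349. 242.]
claw_head 0.59 1794 298 345 179 252 [[-53.6, -23.9, 77.8], [-42.7, -14.7, 82.7], [-32.3, 8.9, 84.8]]
lever_end 0.67 5945 295 348 87 252 [[-54.0, -21.4, 72.8], [-42.9, 24.9, 83.5], [-32.1, 53.4, 126.0]]
top 0
0.9 [276. 199.] [291. 207.]
1.0 [278. 198.] [292. 207.]
1.1 [281. 197.] [293. 207.]
1.2 [283. 197.] [294. 207.]
1.3 [286. 196.] [295. 206.]
1.5 [292. 195.] [298. 206.]
1.7 [297. 195.] [302. 206.]
1.9 [299. 194.] [308. 205.]
scene 57
304 313 184 197 [[-52.0, 43.4, 93.0], [-45.8, 52.8, 113.5], [-38.0, 56.8, 125.7]]
0.9 [298. 189.] [312. 201.]
1.0 [299. 186.] [313. 200.]
1.1 [301. 184.] [314. 199.]
1.2 [303. 182.] [314. 198.]
1.3 [305. 180.] [315. 197.]
1.5 [309. 178.] [317. 196.]
1.7 [311. 176.] [320. 195.]
1.9 [313. 175.] [324. 194.]
```

View pics/w6.png

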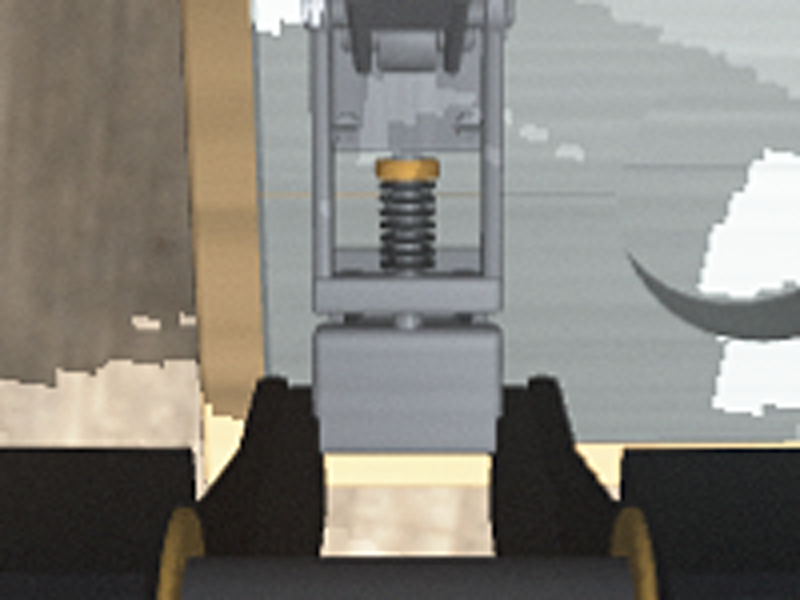

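Emit:
{"method": "move_arm", "body": {
  "increments": [
    {"xyz":[-1.5,0,0],"roll":0,"grip":20},
    {"xyz":[-1.5,0,0],"roll":0,"grip":20},
    {"xyz":[-1,0,0],"roll":0,"grip":20},
    {"xyz":[0,0,0],"roll":0,"grip":20}
  ]
}}

```text
time_s: 13.42
position: [0.5374, -0.057, 0.0737]
tcp_rot: [[-0.152, 0.988, -0.0], [0.988, 0.152, -0.0], [-0.0, -0.0, -1.0]]
force: [-1.8, 2.1, 1.3]
opening: 0.267
grasp_force: 30.0
```

```bash
cat >> h.py <<'E'
def lever():
    im,d=bot.capture('wrist'); a=im.astype(int); red=(a[:,:,0]>120)&(a[:,:,1]<70)&(a[:,:,2]<70)
    P,u,v=cloud('wrist',d,red); P=mould(P)*1e3
    k=(abs(P[:,0]+42)<14)&(P[:,2]>60)&(P[:,2]<150)&(abs(P[:,1]-20)<80); v=v[k]; print('red rows',v.min() if len(v) else None,v.max() if len(v) else None, np.percentile(P[k],[5,50,95],axis=0).round(1).tolist() if len(v) else '')
    for L in np.arange(.1 if 0 else .9,2.15,.1):
        M=np.array([[x/1e3,.026+r*np.cos(L)-o*np.sin(L),.06+r*np.sin(L)+o*np.cos(L)] for r in (.03,.071) for o in (-.003,.003) for x in (-51,-33)]); W=M.copy(); W[:,:2]=M[:,:2]@RM.T+T0
        p=project('wrist',W); print(round(L,1),p[:,1].min().round(),p[:,1].max().round(),end=' | ')
    t=bot.trace('claw_head','wrist')
    if t:
        P,u,v=cloud('wrist',d,t[0]['mask']); P=mould(P)*1e3; print('\nhead',round(t[0]['conf'],2),len(P),np.percentile(P,[5,50,95],axis=0).round(1).tolist())
    return im,d
E
python3 -c "
from h import *;st();lever()"
```

```text
t 13.42 mm [-42.5 -33.3  73.7] F [-1.5  2.3  1.3] yaw 0.1524 op 0.267 g 30.0
red rows 144 168 [[-50.1, 25.1, 124.4], [-42.5, 28.5, 130.5], [-35.5, 31.4, 131.9]]
0.9 23.0 110.0 | 1.0 38.0 116.0 | 1.1 55.0 122.0 | 1.2 75.0 129.0 | 1.3 96.0 135.0 | 1.4 117.0 142.0 | 1.5 135.0 158.0 | 1.6 142.0 179.0 | 1.7 149.0 198.0 | 1.8 155.0 215.0 | 1.9 161.0 230.0 | 2.0 167.0 243.0 | 2.1 173.0 253.0 | 
head 0.88 1867 [[-53.5, -28.6, 77.9], [-43.2, -19.0, 82.7], [-32.3, 4.6, 84.7]]
```

Emit:
{"method": "move_arm", "body": {
  "increments": [
    {"xyz":[-1.5,0,0],"roll":0,"grip":20},
    {"xyz":[-1.5,0,0],"roll":0,"grip":20},
    {"xyz":[-1.5,0,0],"roll":0,"grip":20},
    {"xyz":[0,0,0],"roll":0,"grip":20}
  ]
}}

```text
time_s: 13.85
position: [0.5382, -0.0619, 0.0738]
tcp_rot: [[-0.152, 0.988, 0.0], [0.988, 0.152, -0.001], [-0.001, 0.0, -1.0]]
force: [-0.2, -0.2, 1.2]
opening: 0.266
grasp_force: 30.0
```

```bash
python3 -c "
from h import *;st();lever()"
```

```text
t 13.85 mm [-42.4 -38.2  73.8] F [-0.3 -0.2  1.2] yaw 0.1525 op 0.266 g 30.0
red rows 158 228 [[-50.4, -3.0, 93.0], [-43.1, 5.5, 115.8], [-35.4, 14.7, 125.4]]
0.9 7.0 98.0 | 1.0 22.0 104.0 | 1.1 39.0 111.0 | 1.2 58.0 117.0 | 1.3 79.0 124.0 | 1.4 102.0 131.0 | 1.5 124.0 143.0 | 1.6 131.0 164.0 | 1.7 138.0 184.0 | 1.8 144.0 202.0 | 1.9 151.0 218.0 | 2.0 157.0 231.0 | 2.1 162.0 242.0 | 
head 0.73 1110 [[-53.4, -34.4, 82.0], [-42.5, -28.6, 83.5], [-31.9, -22.9, 85.0]]
```

Emit:
{"method": "move_arm", "body": {
  "increments": [
    {"xyz":[0,0,3],"roll":0,"grip":20},
    {"xyz":[0,0,3],"roll":0,"grip":20},
    {"xyz":[0,0,3],"roll":0,"grip":20},
    {"xyz":[0,0,3],"roll":0,"grip":20},
    {"xyz":[0,0,0],"roll":0,"grip":20}
  ]
}}

```text
time_s: 14.37
position: [0.5387, -0.0626, 0.0612]
tcp_rot: [[-0.151, 0.988, 0.001], [0.988, 0.151, -0.001], [-0.002, 0.001, -1.0]]
force: [-1.6, -4.7, 0.9]
opening: 0.266
grasp_force: 30.0
```

```bash
python3 -c "
from h import *;st();lever()"
```

```text
t 14.37 mm [-42.  -38.9  61.2] F [-2.3 -4.4  0.9] yaw 0.1518 op 0.266 g 30.0
red rows 164 246 [[-50.3, -5.2, 92.3], [-42.8, 3.7, 114.4], [-35.4, 13.6, 124.2]]
0.9 -5.0 97.0 | 1.0 11.0 104.0 | 1.1 30.0 111.0 | 1.2 51.0 118.0 | 1.3 75.0 125.0 | 1.4 100.0 133.0 | 1.5 125.0 147.0 | 1.6 133.0 171.0 | 1.7 140.0 193.0 | 1.8 147.0 213.0 | 1.9 154.0 230.0 | 2.0 161.0 244.0 | 2.1 167.0 256.0 | 
head 0.8 304 [[-52.7, -36.7, 70.8], [-43.3, -34.5, 71.7], [-32.8, -32.4, 72.8]]
```

Emit:
{"method": "move_arm", "body": {
  "increments": [
    {"xyz":[0.5,0,2],"roll":0,"grip":20},
    {"xyz":[0,0,0],"roll":0,"grip":32},
    {"xyz":[0,0,0],"roll":0,"grip":45},
    {"xyz":[0,0,0],"roll":0,"grip":45},
    {"xyz":[0,0,0],"roll":0,"grip":45}
  ]
}}

```text
time_s: 14.88
position: [0.5381, -0.0605, 0.0596]
tcp_rot: [[-0.151, 0.988, 0.0], [0.988, 0.151, 0.001], [0.001, 0.0, -1.0]]
force: [-0.7, 0.1, 0.3]
opening: 0.422
grasp_force: 0.0
```

Emit:
{"method": "move_arm", "body": {
  "increments": [
    {"xyz":[0,0,-20],"roll":0,"grip":45},
    {"xyz":[0,0,-25],"roll":0,"grip":45},
    {"xyz":[0,0,-25],"roll":0,"grip":30},
    {"xyz":[0,0,0],"roll":0,"grip":0},
    {"xyz":[0,0,0],"roll":0,"grip":0}
  ]
}}

```text
time_s: 15.3
position: [0.5391, -0.0609, 0.1311]
tcp_rot: [[-0.152, 0.988, 0.004], [0.988, 0.152, -0.001], [-0.001, 0.003, -1.0]]
force: [0.1, -0.2, 0.1]
opening: 0.308
grasp_force: 0.0
```

```bash
python3 -c "
from h import *;st();im,d=lever();
t=bot.trace('keeper_edge','wrist')
save('w7',im)
s=cv2.resize(im[90:290,190:450,::-1],None,fx=3,fy=3,interpolation=cv2.INTER_CUBIC);cv2.imwrite('pics/w7c.png',s)"
```

```text
t 15.3 mm [-41.4 -37.4 131.1] F [ 0.1 -0.3  0.1] yaw 0.1522 op 0.308 g 0.0
red rows 145 193 [[-51.6, -4.8, 91.2], [-44.2, 4.7, 113.3], [-36.4, 14.4, 123.2]]
0.9 41.0 102.0 | 1.0 51.0 106.0 | 1.1 63.0 111.0 | 1.2 76.0 115.0 | 1.3 90.0 120.0 | 1.4 104.0 125.0 | 1.5 119.0 132.0 | 1.6 125.0 146.0 | 1.7 130.0 159.0 | 1.8 135.0 172.0 | 1.9 140.0 183.0 | 2.0 144.0 194.0 | 2.1 148.0 202.0 | 
head 0.65 431 [[-55.9, -34.5, 57.9], [-44.5, -29.2, 59.6], [-33.8, -24.1, 61.4]]
```

View pics/w7c.png

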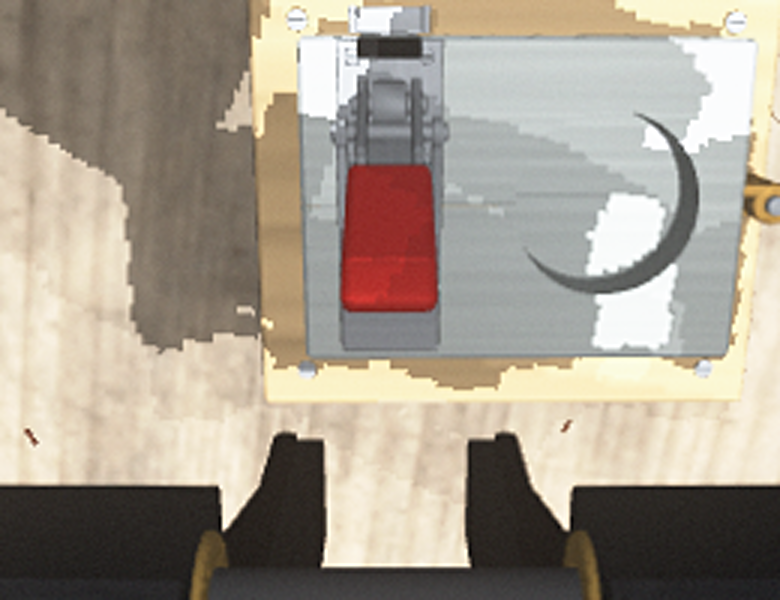

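Emit:
{"method": "move_arm", "body": {
  "increments": [
    {"xyz":[0,0,0],"roll":0,"grip":0},
    {"xyz":[0,-0.5,9],"roll":0,"grip":0},
    {"xyz":[0,0,9],"roll":0,"grip":0},
    {"xyz":[7,0,0],"roll":0,"grip":0},
    {"xyz":[7,0,0],"roll":0,"grip":0}
  ]
}}

```text
time_s: 15.87
position: [0.5343, -0.0467, 0.1103]
tcp_rot: [[-0.15, 0.989, -0.003], [0.989, 0.15, 0.001], [0.002, -0.003, -1.0]]
force: [-0.4, 0.4, 0.6]
opening: 0.008
grasp_force: 0.0
```

Emit:
{"method": "move_arm", "body": {
  "increments": [
    {"xyz":[5,0,0],"roll":0,"grip":0},
    {"xyz":[5,0,0],"roll":0,"grip":0},
    {"xyz":[5,0,0],"roll":0,"grip":0},
    {"xyz":[4,0,0],"roll":0,"grip":0},
    {"xyz":[0,0,0],"roll":0,"grip":0}
  ]
}}

```text
time_s: 16.28
position: [0.5323, -0.0273, 0.112]
tcp_rot: [[-0.152, 0.988, 0.0], [0.988, 0.152, 0.0], [0.0, 0.0, -1.0]]
force: [-0.5, 0.6, -0.2]
opening: 0.006
grasp_force: 0.0
```

```bash
python3 -c "
from h import *;st();lever()"
```

```text
t 16.28 mm [-43.   -3.1 112. ] F [-0.4  0.7 -0.2] yaw 0.1528 op 0.006 g 0.0
red rows 216 243 [[-50.2, 8.8, 122.3], [-42.7, 13.4, 127.7], [-35.3, 16.3, 130.0]]
0.9 109.0 160.0 | 1.0 121.0 165.0 | 1.1 134.0 170.0 | 1.2 149.0 175.0 | 1.3 164.0 180.0 | 1.4 175.0 192.0 | 1.5 180.0 207.0 | 1.6 185.0 221.0 | 1.7 190.0 234.0 | 1.8 194.0 245.0 | 1.9 199.0 255.0 | 2.0 203.0 264.0 | 2.1 207.0 271.0 |
```

Emit:
{"method": "move_arm", "body": {
  "increments": [
    {"xyz":[4,0.5,-1],"roll":0,"grip":0},
    {"xyz":[4,0.5,-1],"roll":0,"grip":0},
    {"xyz":[4,0,-1],"roll":0,"grip":0},
    {"xyz":[4,0,0],"roll":0,"grip":0},
    {"xyz":[0,0,0],"roll":0,"grip":0}
  ]
}}

```text
time_s: 16.8
position: [0.5311, -0.0119, 0.1149]
tcp_rot: [[-0.152, 0.988, 0.0], [0.988, 0.152, -0.0], [-0.0, 0.0, -1.0]]
force: [0.1, -1.0, 0.7]
opening: 0.006
grasp_force: 0.7
```

```bash
python3 -c "
from h import *;st();lever()"
```

```text
t 16.8 mm [-41.8  12.3 114.9] F [-0.  -1.1  0.7] yaw 0.1527 op 0.006 g 0.7
red rows 226 244 [[-50.0, 23.2, 123.9], [-42.5, 27.4, 129.9], [-35.5, 29.6, 131.7]]
0.9 140.0 184.0 | 1.0 152.0 189.0 | 1.1 166.0 193.0 | 1.2 180.0 198.0 | 1.3 193.0 207.0 | 1.4 198.0 221.0 | 1.5 203.0 235.0 | 1.6 208.0 248.0 | 1.7 213.0 259.0 | 1.8 217.0 270.0 | 1.9 221.0 279.0 | 2.0 225.0 286.0 | 2.1 228.0 292.0 |
```

Emit:
{"method": "move_arm", "body": {
  "increments": [
    {"xyz":[4.5,0,0],"roll":0,"grip":0},
    {"xyz":[4.5,0,0],"roll":0,"grip":0},
    {"xyz":[4.5,0,0.5],"roll":0,"grip":0},
    {"xyz":[4.5,0,1],"roll":0,"grip":0},
    {"xyz":[2,0,0.5],"roll":0,"grip":0}
  ]
}}

```text
time_s: 17.32
position: [0.5283, 0.0076, 0.1128]
tcp_rot: [[-0.152, 0.988, 0.001], [0.988, 0.152, -0.001], [-0.001, 0.001, -1.0]]
force: [0.9, -5.0, 1.8]
opening: 0.009
grasp_force: 2.4
```

```bash
python3 -c "
from h import *;st();lever()"
```

```text
t 17.32 mm [-41.7  32.  112.8] F [ 0.1 -5.   1.8] yaw 0.1527 op 0.009 g 2.4
red rows 230 240 [[-50.5, 45.0, 126.5], [-43.0, 47.5, 127.6], [-35.5, 49.7, 128.7]]
0.9 180.0 216.0 | 1.0 193.0 221.0 | 1.1 206.0 225.0 | 1.2 220.0 232.0 | 1.3 225.0 247.0 | 1.4 230.0 260.0 | 1.5 235.0 273.0 | 1.6 240.0 285.0 | 1.7 244.0 296.0 | 1.8 248.0 305.0 | 1.9 252.0 313.0 | 2.0 255.0 319.0 | 2.1 258.0 324.0 |
```

Emit:
{"method": "move_arm", "body": {
  "increments": [
    {"xyz":[5.5,0,2],"roll":0,"grip":0},
    {"xyz":[5,0,2.5],"roll":0,"grip":0},
    {"xyz":[4.7,0,3],"roll":0,"grip":0},
    {"xyz":[4.5,0,3.5],"roll":0,"grip":0},
    {"xyz":[0,0,0],"roll":0,"grip":0}
  ]
}}

```text
time_s: 17.83
position: [0.525, 0.0281, 0.1014]
tcp_rot: [[-0.151, 0.988, 0.0], [0.988, 0.151, 0.001], [0.001, 0.0, -1.0]]
force: [0.4, -2.2, 3.8]
opening: 0.006
grasp_force: 2.0
```

```bash
python3 -c "
from h import *;st()"
```

```text
t 17.83 mm [-41.8  52.7 101.4] F [ 0.1 -2.2  3.8] yaw 0.152 op 0.006 g 2.0
```

Emit:
{"method": "move_arm", "body": {
  "increments": [
    {"xyz":[3.9,0,3.8],"roll":0,"grip":0},
    {"xyz":[3.7,0,4],"roll":0,"grip":0},
    {"xyz":[3.2,0,4.5],"roll":0,"grip":0},
    {"xyz":[2.8,0,4.8],"roll":0,"grip":0},
    {"xyz":[0,0,0],"roll":0,"grip":0}
  ]
}}

```text
time_s: 18.25
position: [0.5223, 0.0412, 0.0837]
tcp_rot: [[-0.151, 0.988, -0.001], [0.988, 0.151, 0.001], [0.001, -0.001, -1.0]]
force: [0.3, 1.1, 2.0]
opening: 0.007
grasp_force: 0.8
```

```bash
python3 -c "
from h import *;st()"
```

```text
t 18.25 mm [-42.4  66.1  83.7] F [0.5 1.  2. ] yaw 0.1519 op 0.007 g 0.8
```

Emit:
{"method": "move_arm", "body": {
  "increments": [
    {"xyz":[2.2,0,5],"roll":0,"grip":0},
    {"xyz":[1.8,0,5.2],"roll":0,"grip":0},
    {"xyz":[1,0,4],"roll":0,"grip":0},
    {"xyz":[0,0,0],"roll":0,"grip":0}
  ]
}}

```text
time_s: 18.58
position: [0.5213, 0.0456, 0.0692]
tcp_rot: [[-0.152, 0.988, -0.003], [0.988, 0.152, 0.0], [0.001, -0.002, -1.0]]
force: [-0.0, -0.0, -0.1]
opening: 0.004
grasp_force: 0.0
```

```bash
python3 -c "
from h import *;st();lever()
for l in ['lever_end','keeper_edge']:
    t=bot.trace(l,'wrist')
"
```

```text
t 18.58 mm [-42.8  70.6  69.2] F [-0.  -0.  -0.1] yaw 0.1522 op 0.004 g 0.0
red rows 204 236 [[-50.4, 79.5, 66.9], [-42.8, 88.1, 68.5], [-35.1, 96.3, 70.9]]
0.9 291.0 310.0 | 1.0 304.0 324.0 | 1.1 310.0 341.0 | 1.2 315.0 359.0 | 1.3 321.0 375.0 | 1.4 327.0 390.0 | 1.5 332.0 404.0 | 1.6 337.0 415.0 | 1.7 341.0 424.0 | 1.8 345.0 432.0 | 1.9 349.0 437.0 | 2.0 352.0 440.0 | 2.1 354.0 442.0 |
```

Emit:
{"method": "move_arm", "body": {
  "increments": [
    {"xyz":[0.3,0,1],"roll":0,"grip":0},
    {"xyz":[0,0,1],"roll":0,"grip":0},
    {"xyz":[0,0,1],"roll":0,"grip":0},
    {"xyz":[0,0,1],"roll":0,"grip":0},
    {"xyz":[0,0,0],"roll":0,"grip":0}
  ]
}}

```text
time_s: 19.2
position: [0.5223, 0.0455, 0.0665]
tcp_rot: [[-0.151, 0.988, 0.0], [0.988, 0.151, 0.0], [0.0, 0.0, -1.0]]
force: [-0.3, 0.7, 1.7]
opening: 0.004
grasp_force: 0.9
```

Emit:
{"method": "move_arm", "body": {
  "increments": [
    {"xyz":[0,0,0.7],"roll":0,"grip":0},
    {"xyz":[0,0,0.7],"roll":0,"grip":0},
    {"xyz":[0,0,0],"roll":0,"grip":0}
  ]
}}

```text
time_s: 19.45
position: [0.5223, 0.0456, 0.0656]
tcp_rot: [[-0.151, 0.988, 0.0], [0.988, 0.151, 0.0], [0.0, 0.0, -1.0]]
force: [0.5, 0.5, 6.6]
opening: 0.004
grasp_force: 2.9
```

```bash
python3 -c "
from h import *;st()"
```

```text
t 19.45 mm [-41.8  70.5  65.6] F [0.6 0.4 6.6] yaw 0.1519 op 0.004 g 2.9
```

Emit:
{"method": "move_arm", "body": {
  "increments": [
    {"xyz":[0,0,0.7],"roll":0,"grip":0},
    {"xyz":[0,0,0.7],"roll":0,"grip":0},
    {"xyz":[0,0,0],"roll":0,"grip":0}
  ]
}}

```text
time_s: 19.7
position: [0.5223, 0.0457, 0.0646]
tcp_rot: [[-0.151, 0.988, 0.001], [0.988, 0.151, 0.0], [0.0, 0.001, -1.0]]
force: [-1.8, 1.7, 8.2]
opening: 0.009
grasp_force: 4.5
```

Emit:
{"method": "move_arm", "body": {
  "increments": [
    {"xyz":[0,0,0.7],"roll":0,"grip":0},
    {"xyz":[0,0,0],"roll":0,"grip":0},
    {"xyz":[0,0,0],"roll":0,"grip":0}
  ]
}}

```text
time_s: 19.95
position: [0.5223, 0.0458, 0.0642]
tcp_rot: [[-0.151, 0.988, 0.001], [0.988, 0.151, 0.0], [0.0, 0.001, -1.0]]
force: [-1.4, 1.8, 12.0]
opening: 0.005
grasp_force: 5.5
```

```bash
python3 -c "
from h import *;st()"
```

```text
t 19.95 mm [-41.8  70.6  64.2] F [-1.1  2.  12. ] yaw 0.1519 op 0.005 g 5.5
```

Emit:
{"method": "move_arm", "body": {
  "increments": [
    {"xyz":[0,0,0.7],"roll":0,"grip":0},
    {"xyz":[0,0,0],"roll":0,"grip":0},
    {"xyz":[0,0,0],"roll":0,"grip":0}
  ]
}}

```text
time_s: 20.2
position: [0.5223, 0.0458, 0.0638]
tcp_rot: [[-0.151, 0.988, 0.001], [0.988, 0.151, 0.0], [0.0, 0.001, -1.0]]
force: [-2.9, 2.4, 13.1]
opening: 0.002
grasp_force: 6.6
```

Emit:
{"method": "move_arm", "body": {
  "increments": [
    {"xyz":[0,0,0.5],"roll":0,"grip":0},
    {"xyz":[0,0,0],"roll":0,"grip":0},
    {"xyz":[0,0,0],"roll":0,"grip":0}
  ]
}}

```text
time_s: 20.45
position: [0.5223, 0.0459, 0.0635]
tcp_rot: [[-0.151, 0.988, 0.001], [0.988, 0.151, 0.0], [0.0, 0.001, -1.0]]
force: [-2.6, 1.8, 14.6]
opening: 0.007
grasp_force: 7.5
```

```bash
python3 -c "
from h import *;st()"
```

```text
t 20.45 mm [-41.8  70.7  63.5] F [-2.3  2.2 14.6] yaw 0.1521 op 0.007 g 7.5
```

Emit:
{"method": "move_arm", "body": {
  "increments": [
    {"xyz":[0,0,0.7],"roll":0,"grip":0},
    {"xyz":[0,0,0],"roll":0,"grip":0},
    {"xyz":[0,0,0.7],"roll":0,"grip":0},
    {"xyz":[0,0,0],"roll":0,"grip":0},
    {"xyz":[0,0,0],"roll":0,"grip":0}
  ]
}}

```text
time_s: 20.87
position: [0.5224, 0.0459, 0.0627]
tcp_rot: [[-0.152, 0.988, 0.001], [0.988, 0.152, 0.0], [0.0, 0.001, -1.0]]
force: [-3.0, 2.0, 19.1]
opening: 0.008
grasp_force: 9.7
```

```bash
python3 -c "
from h import *;st()"
```

```text
t 20.87 mm [-41.7  70.7  62.7] F [-2.6  2.4 19.1] yaw 0.1521 op 0.008 g 9.7
```

Emit:
{"method": "move_arm", "body": {
  "increments": [
    {"xyz":[0,0,-3],"roll":0,"grip":0},
    {"xyz":[0,0,-10],"roll":0,"grip":0},
    {"xyz":[0,0,-25],"roll":0,"grip":0},
    {"xyz":[-20,0,-25],"roll":0,"grip":0},
    {"xyz":[-20,0,-25],"roll":0,"grip":0}
  ]
}}

```text
time_s: 21.28
position: [0.5275, 0.0063, 0.1492]
tcp_rot: [[-0.154, 0.988, -0.002], [0.988, 0.154, 0.0], [0.001, -0.002, -1.0]]
force: [1.3, 0.6, -0.1]
opening: 0.002
grasp_force: 0.0
```

Emit:
{"method": "move_arm", "body": {
  "increments": [
    {"xyz":[-20,0,-10],"roll":0,"grip":0},
    {"xyz":[0,0,0],"roll":0,"grip":0},
    {"xyz":[0,0,0],"roll":0,"grip":0}
  ]
}}

```text
time_s: 21.53
position: [0.5317, -0.0146, 0.1591]
tcp_rot: [[-0.149, 0.989, 0.002], [0.989, 0.149, -0.0], [-0.0, 0.002, -1.0]]
force: [0.1, 0.8, -0.2]
opening: 0.005
grasp_force: 0.0
```

Run:
```python
from h import *
st()
im,d=bot.capture('wrist'); a=im.astype(int); red=(a[:,:,0]>120)&(a[:,:,1]<70)&(a[:,:,2]<70)
P,u,v=cloud('wrist',d,red); P=mould(P)*1e3
k=(abs(P[:,0]+42)<8)&(P[:,1]>60)&(P[:,1]<95)&(P[:,2]>50)&(P[:,2]<90);Q=P[k]; print(k.sum(),np.polyfit(Q[:,1],Q[:,2],1),np.median(Q,0))
P,u,v=cloud('wrist',d); P=mould(P)*1e3
k=(abs(P[:,0]-0)<25)&(P[:,1]>5)&(P[:,1]<40)&(P[:,2]>45)&(P[:,2]<53);Q=P[k];print('fixed top',len(Q),np.polyfit(Q[:,1],Q[:,2],1),np.median(Q[:,2]))
k=(abs(P[:,0]+42)<10)&(P[:,1]>-45)&(P[:,1]<15)&(P[:,2]>51)&(P[:,2]<80);Q=P[k]
for y in range(-44,16,4):
    q=Q[abs(Q[:,1]-y)<2]
    if len(q): print(y,len(q),np.percentile(q[:,2],[50,95]).round(1))
cv2.imwrite('pics/w8.png',cv2.resize(im[60:260,190:450,::-1],None,fx=3,fy=3,interpolation=cv2.INTER_CUBIC))
```

```text
t 21.53 mm [-41.6   9.5 159.1] F [ 0.3  0.8 -0.2] yaw 0.1498 op 0.005 g 0.0
745 [2.55585979e-02 6.09188596e+01] [-42.55183806  78.11482941  62.89523922]
fixed top 1432 [2.75550358e-03 4.76378932e+01] 47.71946143797348
-24 24 [60.9 61.9]
-20 96 [61.1 62.2]
-16 99 [61.3 62.3]
-12 110 [61.2 62.4]
-8 45 [60.3 61.2]
-4 15 [60.  61.1]
0 52 [61.4 62.8]
4 129 [61.4 62.7]
8 48 [61.6 62.9]
12 62 [60.7 63.2]
```

View pics/w8.png

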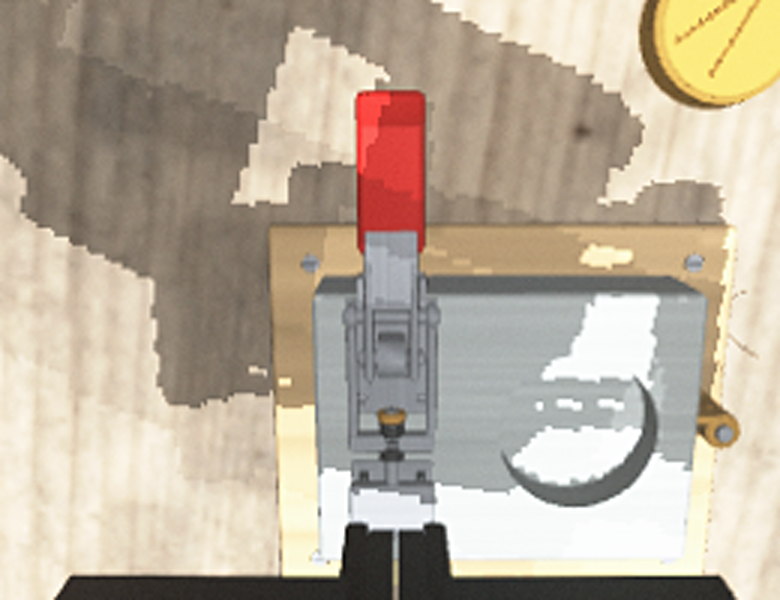

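```bash
python3 -c "
from h import *;print(bot.hand_in())"
```

```text
the job is handed in; nothing more can be done
None
```

The mould is shut on its dowels, the claw is over the keeper, and the red lever is pressed home into its clip. I pressed with at most 19 N and took about 21.5 s. The job is handed in with no verdict shown, and I could not read the claw's 20 N pull on the keeper directly.

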